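# Park a board of carvings in the drying rack

### The job

Lay the gouge that lies across the lane to the rack's empty bay flat in the wooden tool tray, without dropping it. Slide the loose board with its two standing carvings along the bench into that empty bay, under the dowels, fully home against the cork, never lifting the board off the bench and keeping both carvings standing on it. Leave the other board, the glue pot, the mug and the sharpening stone where they are.

Things in the scene. Friction and masses are not known exactly. Their poses are not given: they have to be found in the camera images.
- rack: Low wooden drying rack, fixed, open to its -x. Origin on the bench between its two bays (centre lines y = +-62.5 mm, along x), each 92 mm wide between rails 30 mm high (middle one 33 mm thick, outer 16 mm; 249 mm over all). Rails, posts and overhang span x = -55 (mouth) to +97 mm. 10 mm dowels cross over the bays: underside 96, top of frame 107 mm above the bench, which is the bay floor.
- buffer: Cork block, 10 x 70 x 30 mm, fixed at the back of the EMPTY bay. This frame's origin is not in the cork but on the bench where the carrier's origin is when it is fully home (axes then agree). x points into the bay; the cork's front face is at x = +75 mm, the bay's mouth at x = -55 mm.
- carrier: Loose plywood board to be parked, about 0.3 kg, 150 (x) by 80 (y) by 12 mm; origin at the centre of its underside, +x towards the end that enters the bay first. At the other end a tongue 34 mm wide, 12 mm thick reaches x = -138 mm, with an upright handle fin centred at x = -115 mm: 36 mm long in x, 16 mm thick in y, top 85 mm above the bench. Slides with a few newtons.
- fin (a point): Grip point in the carrier's fin: at carrier x = -115 mm, y = 0, 70 mm above the board's underside; axes as the carrier's. Pinch across y.
- dog: Pale carved wooden dog, 57 mm long, 28 mm thick, 62 mm high, 50 g, standing loose on the carrier at about carrier x = -36 mm, facing its +x. Origin under its feet, z up.
- bird: Pale carved wooden bird, 60 mm long, 30 mm thick, 60 mm high, 50 g, standing loose on the carrier at about carrier x = +36 mm. Origin at the centre of its underside, z up.
- gouge: Palm gouge lying flat on the bench across the lane of the empty bay, 150 mm long along its x: brown wooden handle of 24 x 24 mm section from x = -75 to +10 mm, steel blade (13 mm wide) on to x = +75 mm at mid-height of the handle. Origin on its underside at mid-length, z up; centre of mass in the handle at about x = -18 mm.
- tooltray: Empty dark wooden open tray fixed to the bench behind the rack, 130 mm (x) by 210 mm (y) outside, 25 mm high, walls and floor 5 mm. Origin at the centre of its underside.
- neighbour: Bystander: an identical board with two carvings fixed on it, loose, parked in the other bay; same frame, fin and sizes as the carrier.
- gluepot: Bystander: white glue jar, 56 mm diameter, 70 mm high, loose, standing in front of the occupied bay. Origin under its centre.
- mug: Bystander: white mug, 72 mm diameter, 80 mm high, its handle towards its +y reaches up to 70 mm from the axis. Origin under its centre.
- stone: Bystander: grey sharpening stone lying flat, 150 mm (x) by 50 mm (y) by 28 mm high. Origin at the centre of its underside.
Mind the look-alikes: they are no part of the job. What is shaped like the carrier but purple or red is not meant.

How it is judged (in metres and radians):
At the end, for the whole second after the job is handed in: The carrier lies on the bench in the empty bay, its origin less than 6 mm short of the fully home point, within 10 mm sideways and 0.12 rad of straight; both carvings stand on it (tilt under 0.2 rad, origins over the board); the gouge lies flat (within 0.15 rad) inside the tool tray; all at rest (x of carrier in the frame of buffer above -0.006 m and y of carrier in the frame of buffer between -0.01 and 0.01 m and angle between the x axis of carrier and the x axis of buffer, either way round below 0.12 rad and height (world z) of carrier below 0.005 m and linear speed of each of carrier, dog, bird, gouge below 0.02 m/s and angle between each of dog, bird's own z axis and vertical below 0.2 rad and x of dog in the frame of carrier between -0.072 and 0.072 m and y of dog in the frame of carrier between -0.036 and 0.036 m and z of each of dog, bird in the frame of carrier above 0.008 m and x of bird in the frame of carrier between -0.072 and 0.072 m and y of bird in the frame of carrier between -0.036 and 0.036 m and x of gouge in the frame of tooltray between -0.06 and 0.06 m and y of gouge in the frame of tooltray between -0.1 and 0.1 m and z of gouge in the frame of tooltray below 0.035 m and angle between gouge's own x axis and vertical between 1.42 and 1.72 rad); the robot touches nothing.
It fails at once if the board is lifted (its origin more than 20 mm off the bench) (height (world z) of carrier above 0.02 m).
It fails at once if a carving topples (tilts more than 0.6 rad) (angle between any of dog, bird's own z axis and vertical above 0.6 rad).
It fails at once if the gouge is dropped from more than about 40 mm (falls free of the fingers faster than 0.9 m/s) (linear speed of gouge above 0.9 m/s and contact force between gouge and the fingers below 0.05 N).
It fails at once if the other board, the glue pot, the mug or the stone is moved more than 25 mm (distance of any of neighbour, gluepot, mug, stone from where it was at the start of the episode above 0.025 m).
It also fails if it takes over 70 s, if anything falls off the work surface, if the arm or the gripper's body presses on something with over 40 N, if the wrist force passes 120 N, or if a joint passes its speed limit or range.

### The arm

A 6-joint arm with a two-finger parallel gripper is mounted at the origin on the work surface. World frame = base frame: x ahead of the robot, y to its left, z up, the work surface at z = 0. Lengths are in mm, angles in rad, forces in N, time in s.
With the tool pointing down it reaches from about 350 to 975 mm from the base axis. Payload 7.1 kg.
Tool frame: the origin (TCP) lies midway between the tips of the shut fingers; the grasp point (between the pads) lies 19 mm behind it (ctrl.hold_point_z is the distance from the TCP to the grasp point, in mm); x points along the fingers, y is the direction in which the jaws open and shut, and the axes are right-handed (so a half turn about x gives the same grasp; the last joint's range is limited). The gripper opens to 88 mm and grips with 3 to 60 N. Pads are 20 mm wide; open, the fingers measure 115 mm over their backs; the gripper's body (75 mm by 178 mm) begins 61 mm behind the grasp point.
Start: joints at [-1.204, 0.423, 1.63, -0, 1.089, -0.019], TCP at [235.204, -579.037, 222.675] pointing down, gripper open.
Joint ranges: [-3, 3], [-0.9, 2.11], [0.09, 2.58], [-1.31, 4.45], [0.11, 2.69], [-2.54, 2.54]. Speed limits (rad/s): [2.39, 2.39, 3.01, 3.14, 3.14, 3.14].

### API

Orientations are given as a rotation vector (axis times angle).
In Python, from workcell import ctrl, get_image, calibration gives the robot as it stands.
- The arm moves only by the tool move_arm, never from a script. Its argument "rows" is a list of rows, each a list of 5 numbers: the shift along the world's x, y, z in mm, then the turn about the world's z in rad, then the closure, from -1 (fully open) to 1 (shut). In form: [[tx, ty, tz, roll, jaw], ...]. A call has 1 to 12 rows; each row is the pose to reach, as a shift and turn from the pose measured when the call began; what a row does not reach only later rows make up. A row lasts 1/8 s, in which the tool goes at most 62.5 mm and 10.7 degrees, less where a joint would pass 70% of its speed; a pose out of reach is approached as far as the arm can. A call with a gripper value outside its range is refused whole. The fingers move at their own pace and stop on an object; the grip force is fixed at half the most. Time passes only in rows, so rows that repeat a pose let the fingers close. It gives the time, the measured TCP pose, the force and the opening at its end, in the units of the state.
- ctrl.get_obs(): the state, without advancing time (a new reading comes with each control period).
- get_image(name): name is "scene" or "top" or "wrist"; returns the picture (420x560x3 uint8, blue, green, red); there is no depth.
- calibration(name): a dict with "fx", "fy", "cx", "cy" (pixels), "view" (4x4, takes a point from world to camera coordinates); the wrist camera has in their place "T_tool_cam" (4x4, takes a point from camera to tool coordinates, whose origin is the TCP and whose axes are the tool frame's). Camera axes: x right, y up, looking along -z (the intrinsics and any distortion apply to the point x, -y, -z); pixel columns grow to the right and rows downward; lengths in mm; the calibration is good to about 2 mm. A picture is of the moment at which its call begins: read the wrist's pose just before it. calibration takes no time and is no camera call.
- ctrl.close_job(): hands the job in, once; it reports no verdict.
The state is a dict: "t": time; "qpos": joint angles; "qvel": joint speeds; "joint_torque": joint torques, N m; "ee_pos": TCP position; "orientation": TCP orientation; "ft_force": force on the tool from outside, world axes, zero at the start; "moment": the same for the moment, N m; "width": finger opening in mm.
Only numpy, scipy, OpenCV 4.12 (cv2) and the standard library are available. Lean on these libraries where they do the work, as an engineer would, in place of code of your own. Each camera call takes 0.05 s, during which the arm holds its last target.

## Working session

There is one attempt and no reset: what is moved stays moved. The work goes in short steps, Python scripts to look and compute and a tool call to move; the robot and the scene stay as the last step left them, time stands still between calls to the robot, and variables do not carry over. Pictures are saved under pics/ and viewed, and the job is handed in when it is done.

Besides the shell and the picture viewer there is one more tool, called by a JSON object that holds its "api" and its "payload". move_arm: Moves the arm, as the interface text tells. Its arguments: {"type":"object","properties":{"rows":{"type":"array"}},"required":["rows"]}

```bash
mkdir -p pics; python3 - <<'E'
from workcell import ctrl,get_image,calibration
import cv2
print(ctrl.get_obs())
for n in ["scene","top","wrist"]:
    cv2.imwrite(f"pics/{n}0.png",get_image(n)); print(n,calibration(n))
E
```

```text
{'t': 0.0, 'qpos': array([-1.20398513e+00,  4.23823758e-01,  1.63065355e+00,  4.13666430e-06,
        1.08859579e+00, -1.90180923e-02]), 'qvel': array([-0.00016967,  0.00114476,  0.00091704, -0.00048607,  0.00011609,
        0.00010658]), 'joint_torque': array([ 2.31055543e-03, -5.44612384e+01, -2.73663872e+01,  6.45213830e-02,
        2.27289641e-02, -1.05908914e-04]), 'ee_pos': array([ 235.02733526, -578.54906657,  221.92667852]), 'orientation': array([ 2.01037241,  0.39425692, -2.01088977]), 'ft_force': array([-0.88566531,  0.02660543,  0.21435567]), 'moment': array([-0.006477  , -0.00382737, -0.00951513]), 'width': 87.86938908957849}
scene {'fx': 470.95165255744763, 'fy': 470.95165255744763, 'cx': 280.8662630710468, 'cy': 226.32337534091627, 'view': array([[-5.22640147e-01,  8.52455698e-01,  1.29057998e-02,
         2.62222843e+02],
       [-5.51656637e-01, -3.49684508e-01,  7.57228961e-01,
         2.32123498e+02],
       [ 6.50017101e-01,  3.88638686e-01,  6.53022006e-01,
        -1.71972092e+03],
       [ 0.00000000e+00,  0.00000000e+00,  0.00000000e+00,
         1.00000000e+0
[... 226 characters left out ...]
-01,  1.09153271e-02,  1.63805780e-01,
        -5.10115860e+02],
       [-1.63760659e-01, -4.91281817e-03,  9.86487867e-01,
        -1.08918602e+03],
       [ 0.00000000e+00,  0.00000000e+00,  0.00000000e+00,
         1.00000000e+00]])}
wrist {'fx': 344.0815740894745, 'fy': 344.0815740894745, 'cx': 271.65901117417076, 'cy': 209.9673084487187, 'T_tool_cam': array([[ 3.72070341e-04,  2.95982005e-01, -9.55193443e-01,
        -1.62900728e+02],
       [ 9.99999508e-01, -9.88867195e-04,  8.31070010e-05,
        -1.07034404e+00],
       [-9.19961284e-04, -9.55193004e-01, -2.95982227e-01,
        -8.12891405e+01],
       [ 0.00000000e+00,  0.00000000e+00,  0.00000000e+00,
         1.00000000e+00]])}
```

View pics/scene0.png

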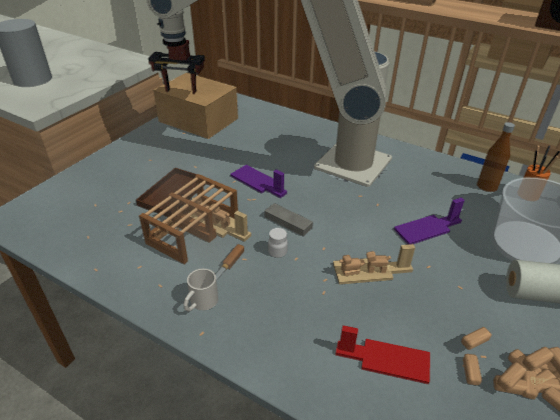

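View pics/top0.png

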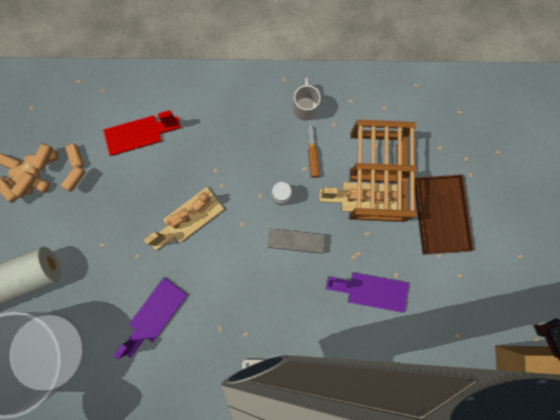

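View pics/wrist0.png

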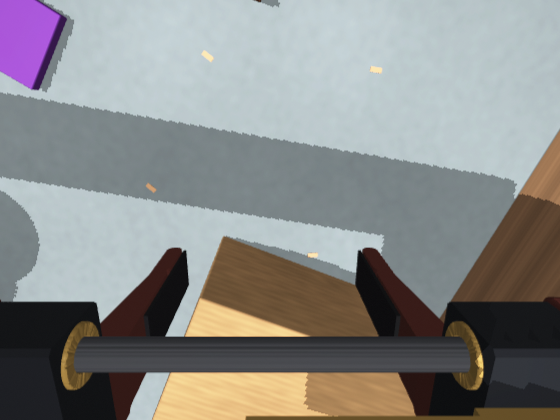

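The top view shows the carrier at px (187,217), the gouge at (313,152), the empty bay in the upper half of the rack (mouth x≈353, y≈145), the tray at (445,215), the mug at (307,100), the pot at (282,192) and the stone at (297,241).

```bash
cat > h.py <<'E'
import numpy as np,cv2
from workcell import ctrl,get_image,calibration
from scipy.spatial.transform import Rotation as R
def cam(name,obs=None):
    c=calibration(name); K=(c["fx"],c["fy"],c["cx"],c["cy"])
    if name=="wrist":
        o=obs or ctrl.get_obs(); T=np.eye(4); T[:3,:3]=R.from_rotvec(o["orientation"]).as_matrix(); T[:3,3]=o["ee_pos"]
        M=T@c["T_tool_cam"]
    else: M=np.linalg.inv(c["view"])
    return K,M
def ray(cm,u,v):
    K,M=cm; d=np.array([(u-K[2])/K[0],-(v-K[3])/K[1],-1.]); return M[:3,3],M[:3,:3]@d
def plane(cm,u,v,z):
    o,d=ray(cm,u,v); return o+d*(z-o[2])/d[2]
def proj(cm,P):
    K,M=cm; p=np.linalg.inv(M)@np.append(P,1); return np.array([K[2]+K[0]*p[0]/-p[2],K[3]+K[1]*p[1]/p[2]])
E
python3 - <<'E'
import cv2
im=cv2.imread("pics/top0.png")
def crop(n,x0,y0,x1,y1,s,src=im):
    cv2.imwrite(f"pics/{n}.png",cv2.resize(src[y0:y1,x0:x1],None,fx=s,fy=s,interpolation=cv2.INTER_CUBIC))
crop("c1",260,70,480,260,3.6-.2); crop("c2",130,170,240,260,7)
s=cv2.imread("pics/scene0.png"); crop("c3",130,160,300,320,3.7,s); crop("c4",320,230,430,300,7,s)
E
```

```text
(no output)
```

View pics/c1.png

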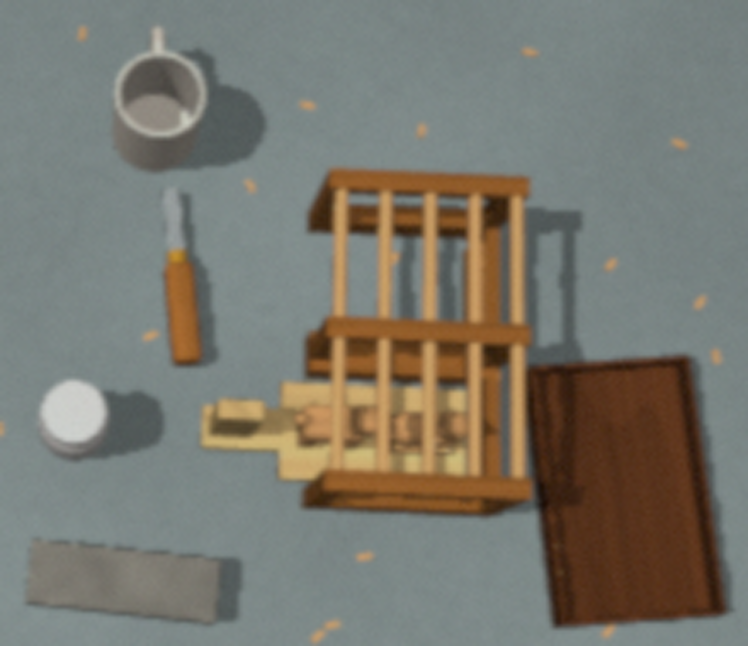

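View pics/c2.png

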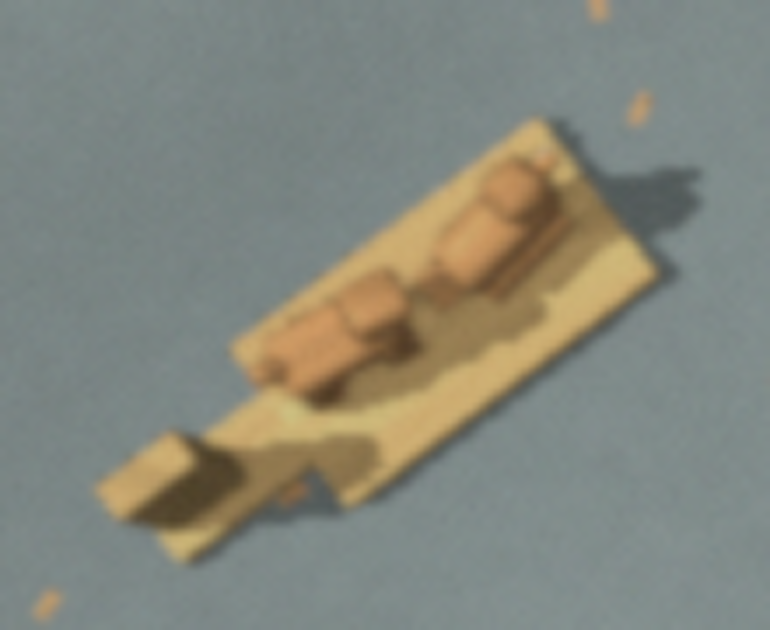

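View pics/c3.png

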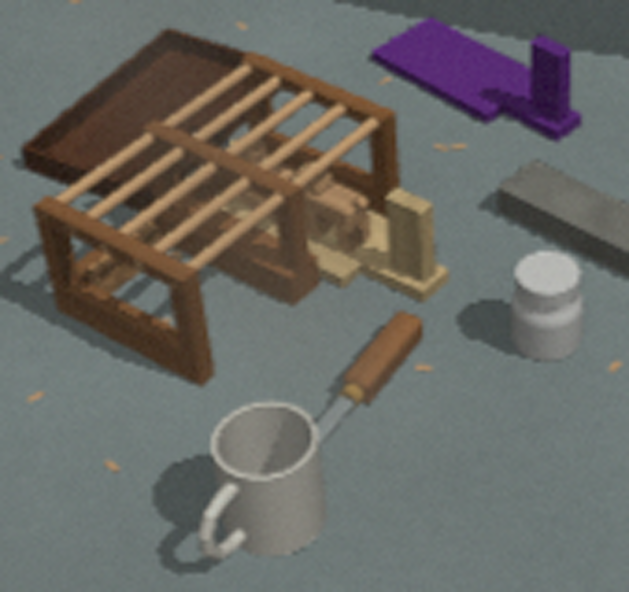

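View pics/c4.png

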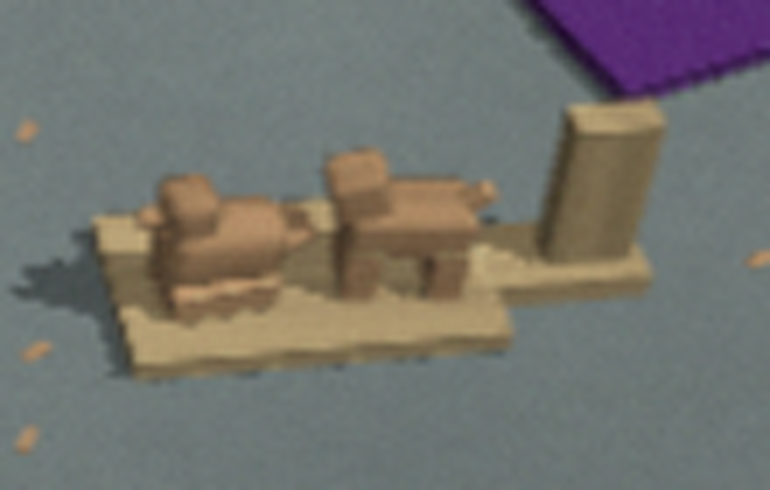

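```bash
python3 - <<'E'
from h import *
t=cam("top")
def c1(x,y,z): return plane(t,(x+.5)/3.4-.5+260,(y+.5)/3.4-.5+70,z).round(1)
def c2(x,y,z): return plane(t,(x+.5)/7-.5+130,(y+.5)/7-.5+170,z).round(1)
for n,p in dict(rUL=(332,170,107),rUR=(528,178,107),rUR2=(528,195,107),midL=(328,320,107),midR=(530,328,107),midR2=(530,343,107),loR=(530,499,107),loR0=(530,484,107),loL=(308,489,107),
 gEnd=(185,362,24),gEndm=(185,362,12),gtip=(172,190,12),gferr=(177,257,20),t1=(530,368,25),t2=(688,356,25),t3=(725,612,25),t4=(557,626,25),
 nf1=(220,401,85),nf2=(264,402,85),nf3=(262,423,85),nf4=(218,421,85),nb1=(281,382,12),nb2=(278,478,12),pot=(74,411,70),mug=(160,95,80),s1=(34,540,28),s2=(219,558,28),s3=(214,622,28),s4=(26,602,28)).items(): print(n,c1(*p))
for n,p in dict(b1=(540,118,12),b2=(657,268,12),b3=(348,508,12),b4=(232,348,12),tg=(183,562,12),f1=(175,432,85),f2=(203,460,85),f3=(125,520,85),f4=(97,490,85)).items(): print(n,c2(*p))
E
```

```text
rUL [ 724.8 -183.3  107. ]
rUR [ 720.  -332.6  107. ]
rUR2 [ 706.4 -332.1  107. ]
midL [ 606.7 -178.1  107. ]
midR [ 602.1 -329.3  107. ]
midR2 [ 590.6 -328.8  107. ]
loR [ 472.7 -324.   107. ]
loR0 [ 483.8 -324.4  107. ]
loL [ 478.3 -161.   107. ]
gEnd [592.8 -77.2  24. ]
gEndm [595.6 -78.2  12. ]
gtip [742.2 -67.7  12. ]
gferr [681.9 -71.2  20. ]
t1 [ 590.6 -354.6   25. ]
t2 [ 601.9 -482.1   25. ]
t3 [ 396.7 -498.9   25. ]
t4 [ 384.3 -367.2   25. ]
nf1 [548.3 -98.9  85. ]
nf2 [ 547.9 -132.3   85. ]
nf3 [ 531.6 -130.6   85. ]
nf4 [532.8 -97.3  85. ]
nb1 [ 579.8 -156.2   12. ]
nb2 [ 500.9 -152.7   12. ]
pot [542.4  11.9  70. ]
mug [795.9 -53.5  80. ]
s1 [446.9  42.2  28. ]
s2 [ 434.3 -103.3   28. ]
s3 [384.2 -99.1  28. ]
s4 [398.1  47.8  28. ]
b1 [563.2 218.2  12. ]
b2 [503.9 170.1  12. ]
b3 [408.8 286.3  12. ]
b4 [470.5 334.7  12. ]
tg [387.3 348.8  12. ]
f1 [430.2 333.1  85. ]
f2 [420.2 322.4  85. ]
f3 [398.2 349.3  85. ]
f4 [408.9 360.1  85. ]
```

```bash
python3 - <<'E'
from h import *
o=ctrl.get_obs(); m=R.from_rotvec(o["orientation"]).as_matrix(); print(m.round(3), np.degrees(np.arctan2(m[1,1],m[0,1])))
E
```

```text
[[-0.     0.376 -0.927]
 [ 0.001 -0.927 -0.376]
 [-1.    -0.001 -0.   ]] -67.89603825867782
```

{"api": "move_arm", "payload": {"rows": [[35,43,0,-0.03,-1],[75,93,0,-0.06,-1],[115,142,0,-0.09,-1],[155,191,0,-0.12,-1],[195,241,0,-0.15,-1],[235,290,0,-0.18,-1],[275,340,0,-0.22,-1],[315,389,-10,-0.25,-1],[350,432,-20,-0.28,-1],[380,469,-30,-0.3,-1],[400,494,-40,-0.32,-1],[408,504,-40,-0.32,-1]]}}

```text
t: 1.65
ee_pos: [643.1, -73.1, 180.8]
orientation: [2.185, 0.076, -2.19]
ft_force: [-0.6, 0.1, 0.3]
width: 88.0
```

```bash
python3 - <<'E'
from h import *
o=ctrl.get_obs(); print(o["t"],o["ee_pos"],o["orientation"],o["qvel"])
np.save("o1.npy",np.r_[o["ee_pos"],o["orientation"]])
cv2.imwrite("pics/w1.png",get_image("wrist"))
E
```

```text
1.65 [643.09008023 -73.07972975 180.83058524] [ 2.18518456  0.07600712 -2.18994193] [ 0.10657552  0.05010986 -0.12212161 -0.00803536  0.06084697  0.11652495]
```

View pics/w1.png

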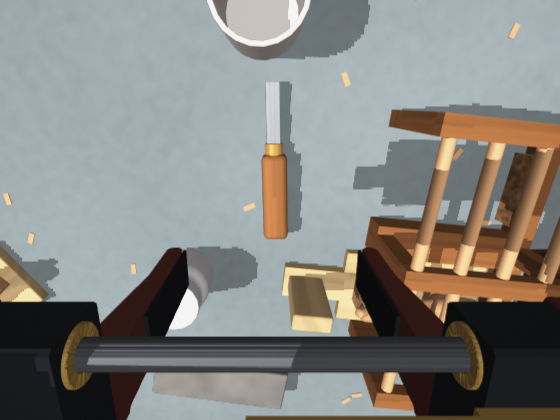

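```bash
python3 - <<'E'
from h import *
v=np.load("o1.npy"); c=cam("wrist",dict(ee_pos=v[:3],orientation=v[3:]))
for n,p in dict(end=(276,236,24),fer=(273,154,24),tip=(272,83,12),l=(262,195,24),r=(288,195,24),rackOut=(390,126,107),out2=(395,111,107),out3=(446,133,107),midtop=(417,272,107),mid=(372,220,30),mid2=(366,262,30),mid3=(437,223,30)).items(): print(n,plane(c,*p).round(1))
m=R.from_rotvec(v[3:]).as_matrix(); print(np.degrees(np.arctan2(m[1,1],m[0,1])))
E
```

```text
end [597.8 -79.3  24. ]
fer [678.8 -70.7  24. ]
tip [741.  -65.4  12. ]
l [638.9 -62.9  24. ]
r [640.7 -87.8  24. ]
rackOut [ 714.6 -146.4  107. ]
out2 [ 724.4 -148.1  107. ]
out3 [ 712.7 -184.8  107. ]
midtop [ 608.7 -185.5  107. ]
mid [ 623.  -170.1   30. ]
mid2 [ 578.5 -171.1   30. ]
mid3 [ 624.3 -233.2   30. ]
-86.10673814424672
```

Gouge measured at about (641,-75), yaw ≈5.5°; this agrees with the top view. Descending and gripping.

{"api": "move_arm", "payload": {"rows": [[-2,-2,-40,0.03,-1],[-2,-2,-90,0.03,-1],[-2,-2,-130,0.03,-1],[-2,-2,-155,0.03,-1],[-2,-2,-168,0.03,-1],[-2,-2,-174,0.03,-1],[-2,-2,-174,0.03,-1],[-2,-2,-174,0.03,0.3],[-2,-2,-174,0.03,1],[-2,-2,-174,0.03,1],[-2,-2,-174,0.03,1],[-2,-2,-174,0.03,1]]}}

```text
t: 3.2
ee_pos: [641.9, -74.9, 7.6]
orientation: [2.171, 0.108, -2.173]
ft_force: [-0.1, 1.4, -0.1]
width: 41.2
```

{"api": "move_arm", "payload": {"rows": [[0,0,0,0,1],[0,0,0,0,1],[0,0,0,0,1],[0,0,0,0,1],[0,0,5,0,1],[0,0,15,0,1],[0,0,30,0,1],[0,0,45,0,1],[0,0,50,0,1],[0,0,50,0,1]]}}

```text
t: 4.45
ee_pos: [642.2, -74.9, 58.3]
orientation: [2.172, 0.108, -2.171]
ft_force: [-0.3, -0.9, -1.3]
width: 24.1
```

```bash
python3 - <<'E'
from h import *
o=ctrl.get_obs(); print(o["t"],o["ee_pos"],o["width"])
cv2.imwrite("pics/w2.png",get_image("wrist"))
E
```

```text
4.45 [642.19170834 -74.93266966  58.31314649] 24.068239640956456
```

View pics/w2.png

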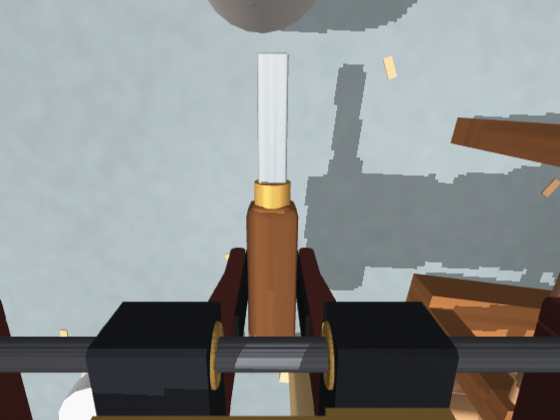

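{"api": "move_arm", "payload": {"rows": [[0,0,20,0,1],[0,0,55,0,1],[0,0,95,0,1],[-10,-20,120,0,1],[-25,-53,125,-0.01,1],[-45,-95,125,-0.02,1],[-65,-137,125,-0.03,1],[-85,-179,125,-0.03,1],[-105,-221,125,-0.03,1],[-125,-263,125,-0.03,1],[-145,-305,125,-0.03,1],[-160,-337,125,-0.03,1]]}}

```text
t: 6.0
ee_pos: [480.8, -413.6, 183.7]
orientation: [2.188, 0.074, -2.188]
ft_force: [0.7, -0.0, -0.2]
width: 23.1
```

{"api": "move_arm", "payload": {"rows": [[-8,-17,0,0,1],[-14,-29,0,0,1],[-14,-29,0,0,1],[-14,-29,0,0,1]]}}

```text
t: 6.5
ee_pos: [467.3, -441.6, 183.7]
orientation: [2.187, 0.076, -2.188]
ft_force: [0.3, -0.7, -0.1]
width: 23.9
```

```bash
python3 - <<'E'
from h import *
o=ctrl.get_obs(); print(o["t"],o["ee_pos"],o["width"])
np.save("o1.npy",np.r_[o["ee_pos"],o["orientation"]])
cv2.imwrite("pics/w3.png",get_image("wrist"))
E
```

```text
6.5 [ 467.26703618 -441.62192343  183.6943055 ] 23.90379437465633
```

View pics/w3.png

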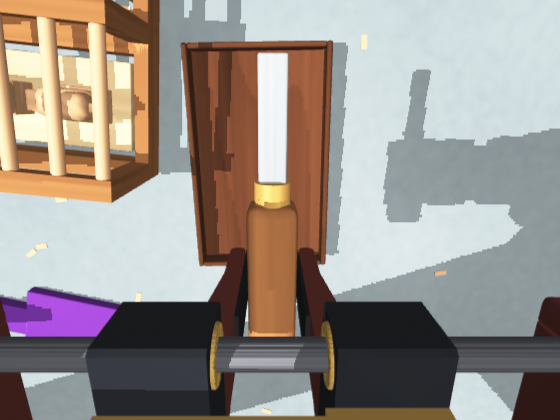

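```bash
python3 - <<'E'
from h import *
v=np.load("o1.npy"); c=cam("wrist",dict(ee_pos=v[:3],orientation=v[3:]))
for p in [(183,45),(331,42),(324,262),(203,263)]: print(plane(c,*p,25).round(1))
E
```

```text
[ 590.1 -356.2   25. ]
[ 601.  -481.7   25. ]
[ 396.4 -499.1   25. ]
[ 386.7 -375.2   25. ]
```

{"api": "move_arm", "payload": {"rows": [[0,0,-30,0,1],[0,0,-70,0,1],[0,0,-110,0,1],[0,0,-140,0,1],[0,0,-155,0,1],[0,0,-163,0,1],[0,0,-168,0,1],[0,0,-171,0,1],[0,0,-171,0,1],[0,0,-171,0,0.3],[0,0,-171,0,0],[0,0,-171,0,0]]}}

```text
t: 8.05
ee_pos: [467.5, -441.7, 12.9]
orientation: [2.187, 0.076, -2.187]
ft_force: [0.1, -0.5, 0.4]
width: 43.5
```

{"api": "move_arm", "payload": {"rows": [[0,0,0,0,0],[0,0,0,0,0],[0,0,10,0,0],[0,0,40,0,0],[0,0,80,0,0],[0,0,130,0,0],[0,0,170,0,0],[0,0,180,0,0]]}}

```text
t: 9.05
ee_pos: [468.7, -442.9, 196.7]
orientation: [2.19, 0.071, -2.181]
ft_force: [-0.0, -0.7, -0.6]
width: 44.0
```

```bash
python3 - <<'E'
from h import *
o=ctrl.get_obs(); print(o["t"],o["ee_pos"],o["width"],o["qpos"])
np.save("o1.npy",np.r_[o["ee_pos"],o["orientation"]])
cv2.imwrite("pics/w4.png",get_image("wrist"))
E
```

```text
9.05 [ 468.65173523 -442.90315356  196.71310984] 43.98291044984641 [-7.76044094e-01  4.78132026e-01  1.60693710e+00  1.03029955e-03
  1.05149141e+00  7.26195881e-01]
```

View pics/w4.png

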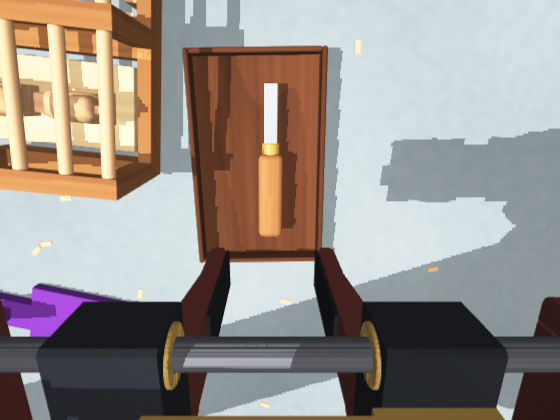

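{"api": "move_arm", "payload": {"rows": [[-2,25,5,0.08,-0.3],[-5,70,10,0.22,-0.6],[-8,120,10,0.38,-1],[-12,170,10,0.54,-1],[-15,225,10,0.7,-1],[-18,280,10,0.86,-1],[-22,335,10,1.02,-1],[-26,390,10,1.18,-1],[-30,445,10,1.34,-1],[-34,500,10,1.5,-1],[-38,555,10,1.66,-1],[-42,610,10,1.8,-1]]}}

```text
t: 10.6
ee_pos: [425.1, 168.8, 204.8]
orientation: [0.986, 1.34, -0.983]
ft_force: [0.5, -0.7, -0.1]
width: 87.8
```

```bash
python3 - <<'E'
from h import *
o=ctrl.get_obs(); m=R.from_rotvec(o["orientation"]).as_matrix()
print(o["t"],o["ee_pos"],o["qvel"].round(2),np.degrees(np.arctan2(m[1,1],m[0,1])))
E
```

```text
10.6 [425.06127193 168.83315775 204.83319975] [ 0.95  0.17 -0.22 -0.    0.05 -0.16] 17.310175137767725
```

{"api": "move_arm", "payload": {"rows": [[-2,40,0,0.1,-1],[-5,85,0,0.2,-1],[-8,125,0,0.3,-1],[-10,155,0,0.37,-1],[-10,172,0,0.37,-1],[-10,172,0,0.37,-1],[-10,172,0,0.37,-1]]}}

```text
t: 11.48
ee_pos: [414.8, 339.7, 204.3]
orientation: [0.703, 1.457, -0.703]
ft_force: [-0.7, -0.1, -0.1]
width: 87.8
```

```bash
python3 - <<'E'
from h import *
o=ctrl.get_obs(); m=R.from_rotvec(o["orientation"]).as_matrix()
print(o["t"],o["ee_pos"],o["qvel"].round(2),np.degrees(np.arctan2(m[1,1],m[0,1])))
np.save("o1.npy",np.r_[o["ee_pos"],o["orientation"]])
cv2.imwrite("pics/w5.png",get_image("wrist"))
E
```

```text
11.475 [414.84535781 339.73975481 204.33139398] [-0.01 -0.01 -0.    0.    0.   -0.  ] 38.4413150376893
```

View pics/w5.png

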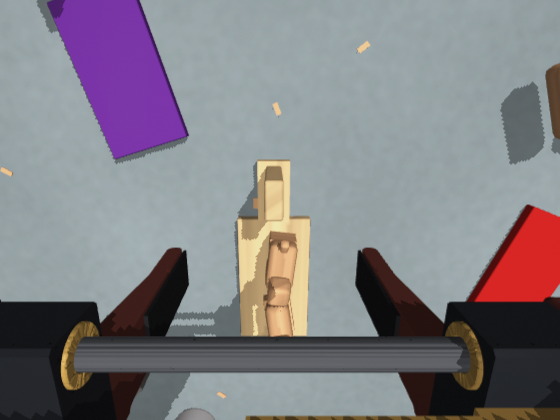

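```bash
python3 - <<'E'
import cv2
im=cv2.imread("pics/w5.png")
cv2.imwrite("pics/w5c.png",cv2.resize(im[150:345,220:330],None,fx=3,fy=3,interpolation=cv2.INTER_CUBIC))
E
```

```text
(no output)
```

View pics/w5c.png

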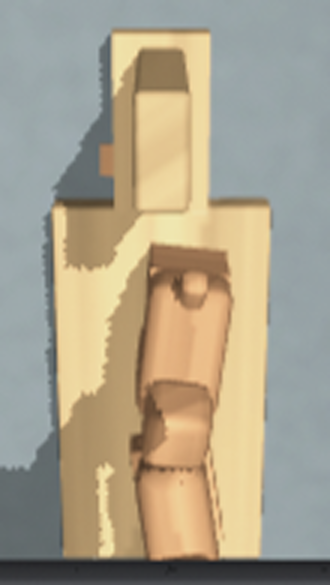

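```bash
python3 - <<'E'
from h import *
v=np.load("o1.npy"); c=cam("wrist",dict(ee_pos=v[:3],orientation=v[3:]))
P=lambda x,y,z: plane(c,(x+.5)/3-.5+220,(y+.5)/3-.5+150,z)
f=[P(x,y,85) for x,y in[(134,93),(190,93),(187,212),(135,212)]]; print(np.mean(f,0).round(1))
for a in f: print(a.round(1))
d=(f[2]+f[3]-f[0]-f[1])/2; print(np.linalg.norm(d),np.degrees(np.arctan2(d[1],d[0])))
te=(P(112,32,12)+P(210,32,12))/2; b=(P(52,205,12)+P(271,205,12))/2; e=(P(63,556,12)+P(262,556,12))/2
print(te,b,e)
for a,q in((te,e),(b,e)): d=q-a; print(np.linalg.norm(d),np.degrees(np.arctan2(d[1],d[0])))
E
```

```text
[413.6 343.7  85. ]
[396.7 352.6  85. ]
[408.9 362.3  85. ]
[430.3 334.6  85. ]
[418.6 325.3  85. ]
35.00659500398672 -51.88084174684308
[399.09669984 361.94396158  12.        ] [438.39481638 312.94888555  12.        ] [532.00321957 196.2669849   12.        ]
212.39821936139734 -51.26331950993782
149.59010357113266 -51.261566875561115
```

{"api": "move_arm", "payload": {"rows": [[-1,3,-30,0.005,-1],[-1,3,-70,0.005,-1],[-1,3,-110,0.005,-1],[-1,3,-135,0.005,-0.5],[-1,3,-148,0.005,0],[-1,3,-153,0.005,0],[-1,3,-153,0.005,0.3],[-1,3,-153,0.005,0.5],[-1,3,-153,0.005,0.7],[-1,3,-153,0.005,1],[-1,3,-153,0.005,1],[-1,3,-153,0.005,1]]}}

```text
t: 13.02
ee_pos: [414.1, 342.8, 51.8]
orientation: [0.7, 1.458, -0.698]
ft_force: [-1.0, -1.2, 3.5]
width: 15.5
```

```bash
python3 - <<'E'
from h import *
o=ctrl.get_obs(); m=R.from_rotvec(o["orientation"]).as_matrix()
print(o["t"],o["ee_pos"],o["width"],o["ft_force"],np.degrees(np.arctan2(m[1,1],m[0,1])))
E
```

```text
13.025 [414.08043201 342.83406497  51.82845928] 15.516006103510147 [-1.03181582 -1.17448083  3.53515945] 38.71253290215919
```

```bash
python3 - <<'E'
from h import *
t=cam("top")
for p in [(170,112,85),(180,125,12),(183,120,12),(187,290,12),(155,150,12)]: print(p,plane(t,*p).round())
E
```

```text
(170, 112, 85) [749. 311.  85.]
(180, 125, 12) [740. 301.  12.]
(183, 120, 12) [755. 293.  12.]
(187, 290, 12) [282. 259.  12.]
(155, 150, 12) [666. 367.  12.]
```

{"api": "move_arm", "payload": {"rows": [[2,-1,0,-0.005,1],[6,-3,0,-0.016,1],[12,-6,0,-0.033,1],[20,-10,0,-0.055,1],[29,-14,0,-0.079,1],[38,-18,0,-0.104,1],[47,-22,0,-0.129,1],[56,-27,0,-0.153,1],[64,-31,0,-0.175,1],[70,-34,0,-0.192,1],[74,-35,0,-0.203,1],[76,-36,0,-0.208,1]]}}

```text
t: 14.52
ee_pos: [490.1, 306.8, 51.8]
orientation: [0.86, 1.398, -0.858]
ft_force: [-2.6, 2.9, 4.3]
width: 16.1
```

```bash
python3 - <<'E'
from h import *
o=ctrl.get_obs(); m=R.from_rotvec(o["orientation"]).as_matrix()
print(o["t"],o["ee_pos"],o["width"],o["ft_force"],np.degrees(np.arctan2(m[1,1],m[0,1])))
w=get_image("wrist");s=get_image("scene")
cv2.imwrite("pics/m1.png",np.hstack([cv2.resize(w,(400,300)),cv2.resize(s[150:360,200:480],(400,300))]))
E
```

```text
14.525 [490.14733554 306.79599853  51.82554548] 16.07731873015218 [-2.57975296  2.88328785  4.27300404] 26.7672508122448
```

View pics/m1.png

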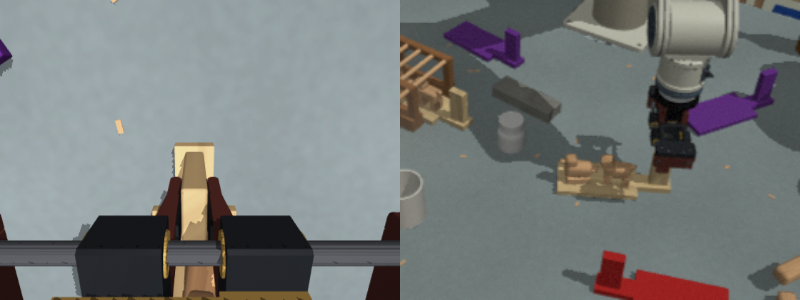

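The board follows and both carvings stand. Continuing the turn into the lane.

{"api": "move_arm", "payload": {"rows": [[3,-1,0,-0.008,1],[8,-4,0,-0.022,1],[15,-7,0,-0.041,1],[24,-11,0,-0.066,1],[34,-16,0,-0.093,1],[45,-21,0,-0.123,1],[56,-27,0,-0.153,1],[67,-32,0,-0.183,1],[78,-37,0,-0.213,1],[89,-42,0,-0.244,1],[100,-48,0,-0.274,1],[111,-53,0,-0.304,1]]}}

```text
t: 16.12
ee_pos: [602.0, 253.3, 51.8]
orientation: [1.091, 1.284, -1.089]
ft_force: [-3.8, 2.8, 4.8]
width: 15.5
```

{"api": "move_arm", "payload": {"rows": [[11,-5,0,-0.03,1],[22,-10,0,-0.06,1],[33,-16,0,-0.09,1],[43,-20,0,-0.118,1],[52,-25,0,-0.142,1],[60,-29,0,-0.164,1],[66,-32,0,-0.18,1],[69,-33,0,-0.188,1],[71,-34,0,-0.194,1],[71,-34,0,-0.194,1]]}}

```text
t: 17.38
ee_pos: [673.3, 219.0, 51.9]
orientation: [1.235, 1.195, -1.233]
ft_force: [-3.0, 0.6, 4.7]
width: 15.5
```

```bash
python3 - <<'E'
from h import *
o=ctrl.get_obs(); m=R.from_rotvec(o["orientation"]).as_matrix()
print(o["t"],o["ee_pos"],o["width"],o["ft_force"],np.degrees(np.arctan2(m[1,1],m[0,1])))
w=get_image("top");s=get_image("scene")
cv2.imwrite("pics/t2.png",w)
cv2.imwrite("pics/m2.png",np.hstack([cv2.resize(w[60:270,170:450],(400,300)),cv2.resize(s[150:360,200:480],(400,300))]))
E
```

```text
17.375 [673.31544445 218.95937709  51.87289533] 15.531583130035248 [-3.04538735  0.59583523  4.7348275 ] -1.8982439608374495
```

View pics/m2.png

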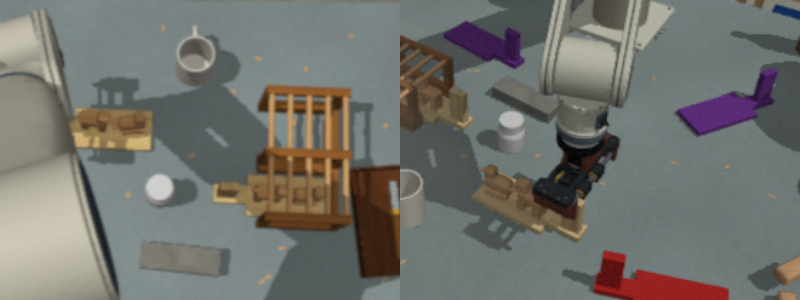

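```bash
python3 - <<'E'
import cv2
im=cv2.imread("pics/t2.png")
cv2.imwrite("pics/t2c.png",cv2.resize(im[125:180,210:310],None,fx=7,fy=7,interpolation=cv2.INTER_CUBIC))
E
```

```text
(no output)
```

View pics/t2c.png

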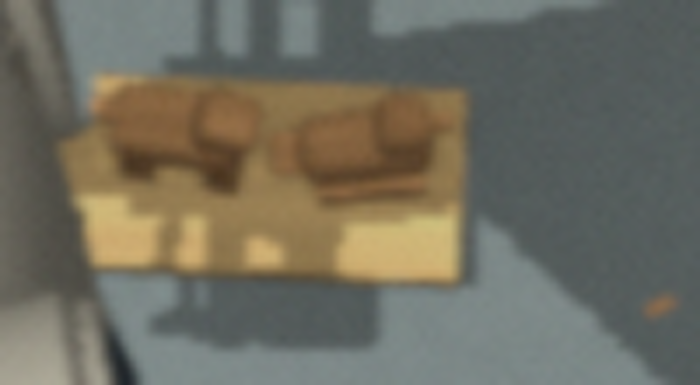

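```bash
python3 - <<'E'
from h import *
t=cam("top"); P=lambda x,y,z: plane(t,(x+.5)/7-.5+210,(y+.5)/7-.5+125,z)
a=[P(93,73,12),P(467,90,12),P(460,283,12),P(85,270,12)]
for p in a: print(p.round(1))
for i,j in((0,1),(3,2)): d=a[j]-a[i]; print(np.linalg.norm(d[:2]),np.degrees(np.arctan2(d[1],d[0])))
o=ctrl.get_obs(); F=o["ee_pos"]; C=np.mean(a,0); print(C,np.degrees(np.arctan2(*(C-F)[[1,0]])))
E
```

```text
[711.7 178.5  12. ]
[706.1  27.9  12. ]
[626.2  29.6  12. ]
[629.9 179.   12. ]
150.77481002745876 -92.10414126494439
149.4110298612262 -91.42703230920313
[668.47699639 103.75303451  12.        ] -92.3927886606611
```

{"api": "move_arm", "payload": {"rows": [[0,-3,0,0,1],[0,-8,0,0,1],[0,-15,0,0,1],[0,-24,0,0,1],[0,-34,0,0,1],[0,-45,0,0,1],[0,-56,0,0,1],[0,-67,0,0,1],[0,-78,0,0,1],[0,-89,0,0,1],[0,-100,0,0,1],[-1,-111,0,0,1]]}}

```text
t: 18.98
ee_pos: [672.3, 107.2, 51.9]
orientation: [1.235, 1.195, -1.232]
ft_force: [-0.6, 3.1, 2.2]
width: 15.9
```

{"api": "move_arm", "payload": {"rows": [[0,-11,0,0,1],[-1,-22,0,0,1],[-1,-33,0,0,1],[-1,-43,0,0,1],[-2,-51,0,0,1],[-2,-57,0,0,1],[-2,-61,0,0,1],[-2,-63,0,0,1],[-2,-63,0,0,1]]}}

```text
t: 20.1
ee_pos: [670.3, 44.0, 51.9]
orientation: [1.235, 1.195, -1.232]
ft_force: [0.1, 0.5, 3.2]
width: 15.8
```

```bash
python3 - <<'E'
from h import *
o=ctrl.get_obs(); m=R.from_rotvec(o["orientation"]).as_matrix()
print(o["t"],o["ee_pos"],o["width"],o["ft_force"],np.degrees(np.arctan2(m[1,1],m[0,1])))
w=get_image("top");s=get_image("scene")
cv2.imwrite("pics/t3.png",w);cv2.imwrite("pics/s3.png",s)
cv2.imwrite("pics/t3c.png",cv2.resize(w[105:215,250:430],None,fx=4,fy=4,interpolation=cv2.INTER_CUBIC))
E
```

```text
20.1 [670.29949541  43.97169758  51.86067512] 15.8279458364275 [0.12223727 0.54013309 3.24204781] -1.8758359611181779
```

View pics/t3c.png

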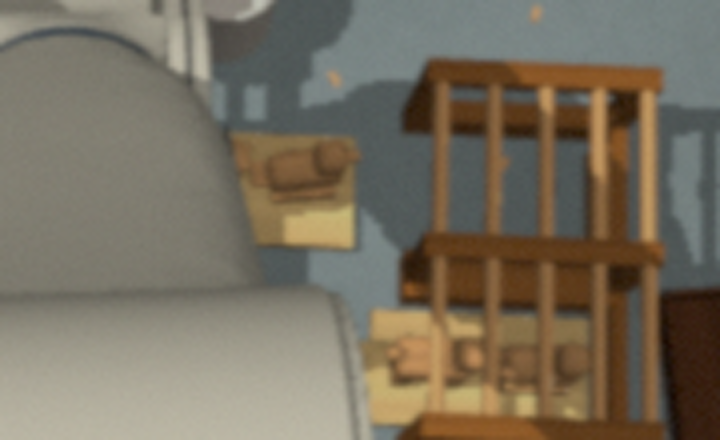

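View pics/s3.png

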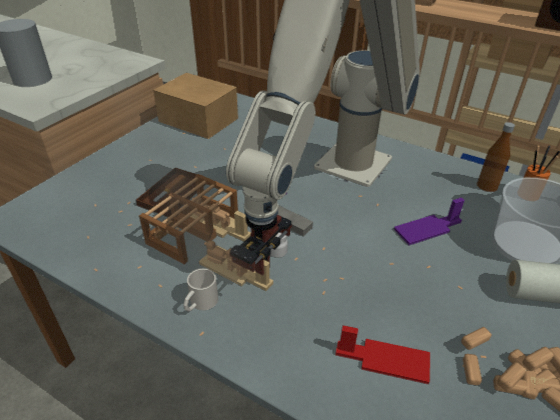

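```bash
python3 - <<'E'
from h import *
t=cam("top"); P=lambda x,y,z: plane(t,(x+.5)/4-.5+250,(y+.5)/4-.5+105,z).round(1)
print(P(356,136,12),P(355,249,12),"outer in z0",P(406,133,0),P(590,137,0),"mid top30",P(404,253,30),P(404,302,0),"mid far",P(404,302,30))
E
```

```text
[ 704.5 -147.5   12. ] [ 622.7 -145.8   12. ] outer in z0 [ 711.  -184.7    0. ] [ 709.5 -315.2    0. ] mid top30 [ 615.6 -176.8   30. ] [ 588.1 -181.3    0. ] mid far [ 581.3 -176.3   30. ]
```

{"api": "move_arm", "payload": {"rows": [[0,-2,0,0,1],[0,-6,0,0,1],[-0.4,-13,0,0,1],[-0.7,-22,0,0,1],[-1,-32,0,0,1],[-1.3,-42,0,0,1],[-1.6,-52,0,0,1],[-1.9,-61,0,0,1],[-2.1,-68,0,0,1],[-2.2,-73,0,0,1],[-2.3,-75,0,0,1],[-2.3,-75,0,0,1]]}}

```text
t: 21.7
ee_pos: [668.0, -31.4, 51.8]
orientation: [1.234, 1.195, -1.233]
ft_force: [0.1, 0.4, 2.0]
width: 16.1
```

```bash
python3 - <<'E'
from h import *
o=ctrl.get_obs(); m=R.from_rotvec(o["orientation"]).as_matrix()
print(o["t"],o["ee_pos"],o["width"],o["ft_force"],o["moment"],np.degrees(np.arctan2(m[1,1],m[0,1])))
w=get_image("top")
cv2.imwrite("pics/t4c.png",cv2.resize(w[105:215,250:430],None,fx=4,fy=4,interpolation=cv2.INTER_CUBIC))
E
```

```text
21.7 [667.95525464 -31.43005987  51.84125265] 16.132559553994657 [0.09665559 0.38110376 2.02605068] [ 0.21880221 -0.13749109 -0.00400522] -1.8647704841194757
```

View pics/t4c.png

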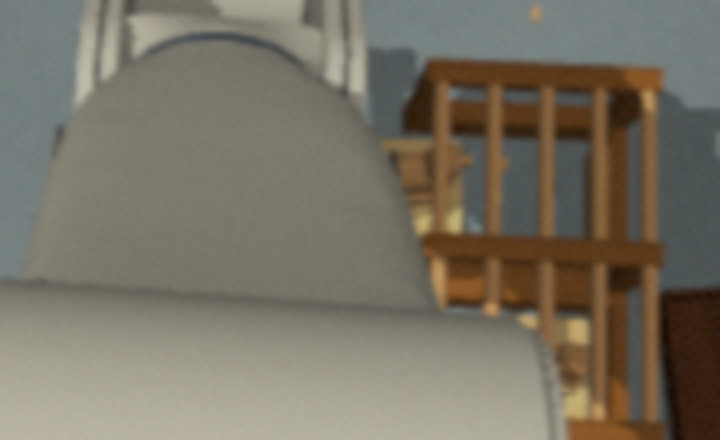

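{"api": "move_arm", "payload": {"rows": [[0,-2,0,0,1],[0,-6,0,0,1],[-0.4,-13,0,0,1],[-0.7,-21,0,0,1],[-0.9,-30,0,0,1],[-1.2,-39,0,0,1],[-1.5,-48,0,0,1],[-1.7,-56,0,0,1],[-1.9,-63,0,0,1],[-2.1,-68,0,0,1],[-2.2,-72,0,0,1],[-2.3,-74,0,0,1]]}}

```text
t: 23.25
ee_pos: [665.7, -105.6, 51.9]
orientation: [1.234, 1.195, -1.233]
ft_force: [0.3, 4.6, 3.6]
width: 16.0
```

{"api": "move_arm", "payload": {"rows": [[0,-1.5,0,0,1],[0,-3,0,0,1],[-0.1,-4.5,0,0,1],[-0.2,-6,0,0,1],[-0.2,-7.5,0,0,1],[-0.3,-9,0,0,1],[-0.3,-9,0,0,1]]}}

```text
t: 24.12
ee_pos: [665.4, -114.9, 51.8]
orientation: [1.234, 1.195, -1.233]
ft_force: [0.7, 1.9, 3.8]
width: 15.6
```

Near home; creeping on in small calls while watching the y force for cork contact.

{"api": "move_arm", "payload": {"rows": [[0,-1,0,0,1],[0,-2,0,0,1],[-0.1,-3,0,0,1]]}}

```text
t: 24.5
ee_pos: [665.3, -117.9, 51.8]
orientation: [1.234, 1.195, -1.233]
ft_force: [0.6, 2.9, 3.0]
width: 15.9
```

{"api": "move_arm", "payload": {"rows": [[0,-1,0,0,1],[0,-2,0,0,1]]}}

```text
t: 24.75
ee_pos: [665.3, -119.3, 51.8]
orientation: [1.235, 1.195, -1.233]
ft_force: [0.2, 9.8, 3.4]
width: 15.6
```

{"api": "move_arm", "payload": {"rows": [[0,-1,0,0,1],[0,-1.5,0,0,1],[0,-1.5,0,0,1]]}}

```text
t: 25.12
ee_pos: [665.4, -119.3, 51.9]
orientation: [1.236, 1.196, -1.232]
ft_force: [0.9, 11.0, 4.1]
width: 15.8
```

{"api": "move_arm", "payload": {"rows": [[0,0,0,0,0.5],[0,0,0,0,0.2],[0,0,0,0,0],[0,0,0,0,0],[0,0,10,0,0],[0,0,30,0,0],[0,0,60,0,0],[0,0,100,0,0],[0,10,140,0,0],[0,30,160,0,0],[0,50,170,0,0],[0,60,170,0,0]]}}

```text
t: 26.62
ee_pos: [665.3, -57.4, 221.8]
orientation: [1.235, 1.197, -1.231]
ft_force: [0.2, 0.5, -0.7]
width: 43.7
```

```bash
python3 - <<'E'
from h import *
o=ctrl.get_obs(); m=R.from_rotvec(o["orientation"]).as_matrix()
print(o["t"],o["ee_pos"],o["width"],o["ft_force"],o["qpos"].round(2),np.degrees(np.arctan2(m[1,1],m[0,1])))
cv2.imwrite("pics/w6.png",get_image("wrist"))
np.save("o1.npy",np.r_[o["ee_pos"],o["orientation"]])
E
```

```text
26.625 [665.27558964 -57.38436765 221.84577926] 43.745879122011836 [ 0.16811026  0.51836586 -0.67852413] [-0.11  0.49  1.53  0.    1.13 -0.08] -1.795700022159644
```

View pics/w6.png

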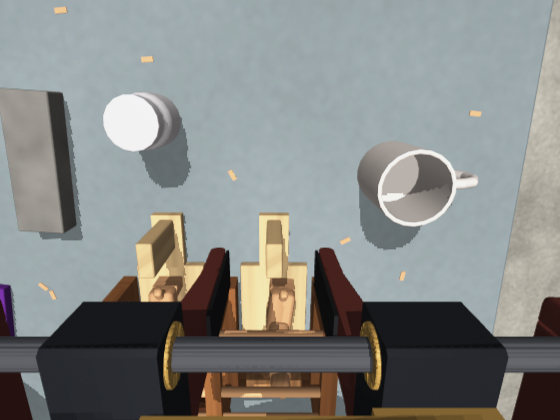

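{"api": "move_arm", "payload": {"rows": [[-20,20,10,0,0],[-55,60,30,0,0],[-90,100,50,0,0],[-125,140,50,0,0],[-160,180,50,0,0],[-195,220,50,0,0],[-220,260,50,0,0],[-240,290,50,0,0],[-250,310,50,0,0],[-250,310,50,0,0]]}}

```text
t: 27.92
ee_pos: [413.7, 253.9, 269.7]
orientation: [1.23, 1.201, -1.231]
ft_force: [-0.2, -0.5, 0.3]
width: 43.8
```

```bash
python3 - <<'E'
from h import *
print(ctrl.get_obs()["t"])
w=get_image("top");s=get_image("scene")
cv2.imwrite("pics/t5c.png",cv2.resize(w[70:260,260:480],None,fx=3.4,fy=3.4,interpolation=cv2.INTER_CUBIC))
cv2.imwrite("pics/s5c.png",cv2.resize(s[160:320,130:300],None,fx=3.7,fy=3.7,interpolation=cv2.INTER_CUBIC))
E
```

```text
27.925
```

View pics/t5c.png

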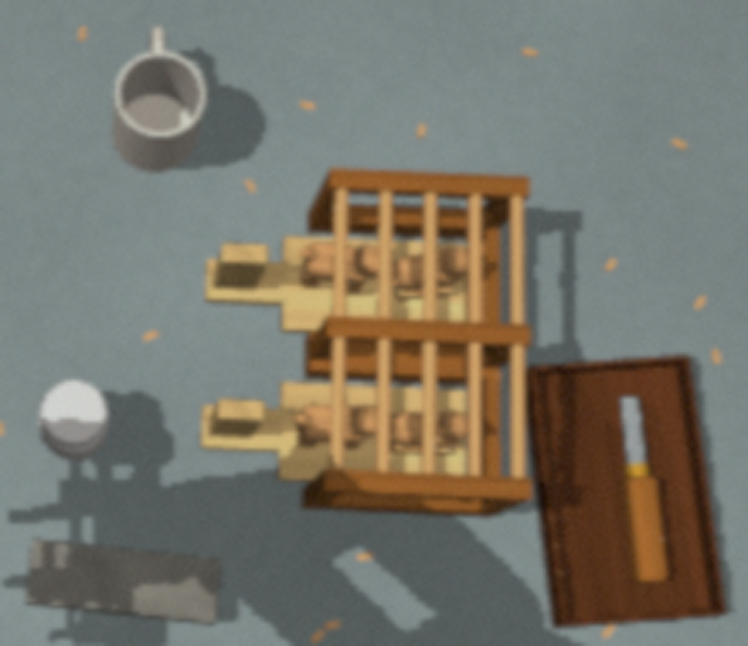

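View pics/s5c.png

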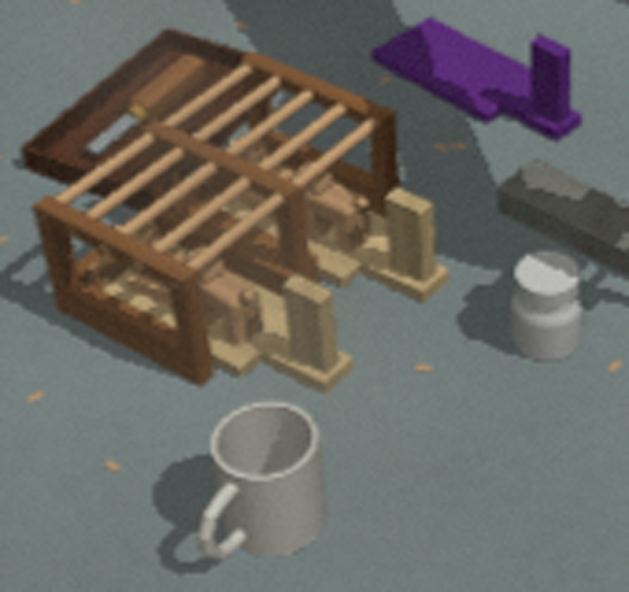

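```bash
python3 -c "
from workcell import ctrl
print(ctrl.close_job())"
```

```text
the job is handed in; nothing more can be done
None
```

The job is handed in at about 28 s of the 70 s allowed. The gouge is in the tray and the board is parked in the empty bay with both carvings standing. `close_job` gave no verdict, so this rests on my own checks.

- **Gouge:** I gripped it by the handle and carried it over the rack. It was released when its underside was about on the tray floor, and the last top view shows it lying flat inside.
- **Board:** I held it by the fin, turned it about 40° and slid it into the bay at constant tool height, so it was never lifted. It met the cork at about 11 N, within 1 mm of the home position I had calculated.
- **Last look:** In the final top and scene pictures both carvings stand, and the board sits straight and level with its neighbour. The other board, pot, mug and stone show no visible shift. The gripper is open and clear of everything.

No check failed. The largest disagreement was between two views of the bay mouth, about 7 mm along the bay, and the cork contact settled it.

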